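# Stop the inlay stand rocking

## Robot

A 6-joint arm with a two-finger parallel gripper is mounted at the origin on the work surface. World frame = base frame: x ahead of the robot, y to its left, z up, the work surface at z = 0. Lengths are in m, angles in rad, forces in N, time in s.
With the tool pointing down it reaches from about 0.3 to 0.75 m from the base axis. Payload 8.5 kg.
Tool frame: the origin (TCP) lies at the very end of the fingers, on their centre line; the grasp point (between the pads) lies 19 mm behind it; z points along the fingers, y is the line along which they close (so a half turn about z gives the same grasp; the last joint's range is limited). The gripper opens to 88 mm and grips with 3 to 60 N. Pads are 18 mm wide; open, the fingers measure 123 mm over their backs; the gripper's body (75 mm by 187 mm) begins 45 mm behind the grasp point.
Start: joints at [0.91, 0.381, 1.297, -0, 1.464, -0.215], TCP at [0.237, 0.496, 0.239] pointing down, gripper open.
Joint ranges: [-3.11, 3.11], [-0.89, 2.33], [0.22, 2.48], [-1.42, 4.56], [0.17, 2.85], [-2.88, 2.88]. Speed limits (rad/s): [2.39, 2.39, 3.14, 3.14, 3.14, 3.14].

## Interface

Orientations are given as a rotation vector (axis times angle).
In Python, from workcell import env gives the robot as it stands.
- The arm moves only by the tool carry_out, never from a script. Its argument "moves" is a list of rows, each an object of numbers: "x", "y", "z": the shift along the tool's x, y, z in mm; "wx", "wy", "wz": the turn, a rotation vector about the tool's x, y, z in rad. In form: [{"x": .., "y": .., "z": .., "wx": .., "wy": .., "wz": ..}, ...]. A call has 1 to 8 rows; each row is the pose to reach, as a shift and turn from the pose commanded when the call began, along the tool's axes at that moment; what a row does not reach only later rows make up. A row lasts 1/12 s, in which the tool goes at most 41.7 mm and 7.16 degrees, less where a joint would pass 70% of its speed; a pose out of reach is approached as far as the arm can. A call with a gripper value outside its range is refused whole. "grip" is the gripper's target within -1 to 1 (shut at 1, half-way at 0, fully open at -1), set as the call begins (left out, the last holds). The fingers move at their own pace and stop on an object; "squeeze" is the grip in N (left out, the last holds). Time passes only in rows, so rows that repeat a pose let the fingers close. It gives the time, the measured TCP pose, the force, the opening and the grip force at its end, in the units of the state.
- env.get_obs(): the state, without advancing time (a new reading comes with each control period).
- env.capture(name): name is "side" or "top" or "wrist"; returns (picture, depth): 400x640x3 uint8, red, green, blue; 400x640 float32, m along the optical axis (not along the pixel's ray), 0 where there is no reading.
- env.camera_params(name): a dict with "intrinsics" (3x3 intrinsics, pixels), "R" (3x3) and "t" (3): a world point X has camera coordinates R X + t. Camera axes: x right, y down, z forward; pixel columns grow to the right and rows downward; lengths in m; the calibration is good to about 2 mm. A picture is of the moment at which its call begins: read the wrist's pose just before it. camera_params takes no time and is no camera call; for the wrist camera it gives the pose at the moment of the call.
- env.job_done(): hands the job in; it is judged then, once.
Trained networks look in the newest picture that a camera, given by its name, has taken for a name from the list of things; names that differ only in an ending like _2 or _b are one class to them, and where a whole thing is asked for, a point or a joint stands for the part that bears it (a point fixed in the world has none). Each returns a list of dicts, best first, with "conf" (0 to 1); they miss things now and then, are a little off and sometimes report something else, mostly with a low value. They report only what shows in the picture. A call takes as long as a camera call.
- env.trace(camera, thing): "mask" (400x640 bool, what is visible of it) and "bbox" ([centre column, centre row, width, height] in pixels, round what is visible of it).
- env.landmark_of(camera, thing): "uv" ([column, row] in pixels: a listed point, or the origin of a listed thing).
The state is a dict: "t": time; "joint_pos": joint angles; "qvel": joint speeds; "joint_efforts": joint torques, N m; "eef_pos": TCP position; "eef_rot": TCP orientation; "contact_force": force on the tool from outside, world axes, zero at the start; "moment": the same for the moment, N m; "opening": finger opening in m; "grasp_force": force on a finger pad.
Only numpy, scipy, OpenCV 4.12 (cv2) and the standard library are available. Lean on these libraries where they do the work, as an engineer would, in place of code of your own. Each camera call takes 0.05 s, during which the arm holds its last target. There are 200 camera calls.

## Task

The low blue stand that carries the inlay panel rocks, because the foot under its orange wing is screwed up too far. Screw that foot down by turning the orange wing clockwise (seen from above) until the wing lies in line with the stand's long sides, like the three black wings, so that the stand sits level on all four feet. Leave the stand where it is and let go of the wing.

Things in the scene. Friction and masses are not known exactly. Their poses are not given: they have to be found in the camera images.
- stand: Loose rocking stand, 2 to 3 kg: blue metal plate 290 (x) x 210 (y) x 12 mm on four feet, its top 46 mm up; origin under its centre at sole level. A fixed plywood inlay panel 150 x 110 mm on it tops at 56 mm. Wings 30 mm in from the edges at each corner: three black, fixed, bars along x; the orange one at x +115, y -75 mm. Its foot too short, the stand tips 1 to 3 degrees to that corner.
- wing_grip (a point): Grip point on the orange wing's turning axis, 76 mm above the stand's origin. The wing is an upright bar 50 mm long (this point's x axis) and 14 mm thick (y), from 54 to 92 mm above the origin, on a collar 40 mm across; grip its thickness from above. It turns in place and does not climb on the stand, but the corner rises 3 to 5 mm as the foot is screwed down.
- wing (a joint): Turn of the orange wing, rad, growing clockwise seen from above, range 0 to 2.3; starts at 0.1 to 0.6. Its steep thread lowers the foot 3.5 mm per rad. At 1.5 the bar is parallel to the stand's long sides (its x) and the foot is level with the other three. Turns stiffly (0.15 N m) and stays where it is left.

How it is judged:
At the end, for the whole second after the job is handed in: The orange wing lies within 0.25 rad (14 degrees) of the stand's long direction (joint 1.25 to 1.75), the stand is level within 0.012 rad (0.7 degrees), at rest, and within 40 mm of where it stood (value of joint wing between 1.25 and 1.75 rad and angle between stand's own z axis and vertical below 0.012 rad and distance of stand from where it was at the start of the episode below 0.04 m and linear speed of stand below 0.02 m/s); the robot touches nothing.
It also fails if it takes over 32 s, if anything falls off the work surface, if the arm or the gripper's body presses on something with over 40 N, if the wrist force passes 120 N, or if a joint passes its speed limit or range.

## Working session

There is one attempt and no reset: what is moved stays moved. The work goes in short steps, Python scripts to look and compute and a tool call to move; the robot and the scene stay as the last step left them, time stands still between calls to the robot, and variables do not carry over. Pictures are saved under pics/ and viewed, at most 10 in all, crops included, and the job is handed in when it is done.

Besides the shell and the picture viewer there is one more tool, called after "Emit:" in YAML: its name, and indented under it one key for each argument. carry_out: Moves the arm, as the interface text tells. Its arguments: {"type":"object","properties":{"moves":{"type":"array","items":{"type":"object","properties":{"x":{"type":"number"},"y":{"type":"number"},"z":{"type":"number"},"wx":{"type":"number"},"wy":{"type":"number"},"wz":{"type":"number"}}}},"grip":{"type":"number"},"squeeze":{"type":"number"}},"required":["moves"]}

```bash
ls; mkdir -p pics; cat > h.py <<'E'
import numpy as np, cv2
from workcell import env
from scipy.spatial.transform import Rotation as Ro
def cloud(c,d):
    p=env.camera_params(c);K=np.array(p["intrinsics"]);v,u=np.mgrid[:400,:640]
    P=np.stack([(u-K[0,2])/K[0,0]*d,(v-K[1,2])/K[1,1]*d,d],-1)
    return (P-np.array(p["t"]))@np.array(p["R"])
E
python3 - <<'E'
from h import *
o=env.get_obs();print(o['t'],o['eef_pos'],o['eef_rot'])
for c in ["top","side"]:
    im,d=env.capture(c);cv2.imwrite(f"pics/{c}0.png",im[:,:,::-1]);X=cloud(c,d)
    for th in ["wing_grip","stand"]:
        for r in env.landmark_of(c,th)[:2]:
            u,v=np.round(r['uv']).astype(int);print(c,th,r['conf'],u,v,X[v,u] if 0<=u<640 and 0<=v<400 else '')
    for r in env.trace(c,"wing_grip")[:1]:
        m=r['mask']&(d>0);print(c,'trace',r['conf'],r['bbox'],m.sum());P=X[m];print(np.percentile(P,[2,50,98],axis=0).round(3))
    h=cv2.cvtColor(im,cv2.COLOR_RGB2HSV);m=(h[...,0]>5)&(h[...,0]<22)&(h[...,1]>170)&(h[...,2]>80)&(d>0)
    n,l,s,_=cv2.connectedComponentsWithStats(m.astype(np.uint8))
    for i in range(1,n):
        if s[i,4]>40:
            P=X[l==i];zt=np.percentile(P[:,2],97);Q=P[P[:,2]>zt-.008]
            w,V=np.linalg.eigh(np.cov(Q[:,:2].T));print(s[i],zt.round(4),Q.mean(0).round(4),len(Q),'ang',np.degrees(np.arctan2(V[1,1],V[0,1])),np.sqrt(w))
E
```

```text
pics
0.0 [0.2369515  0.4960039  0.23812507] [-6.94322115e-01 -3.06325306e+00  2.15571345e-03]
top wing_grip 0.71 389 232 [ 0.57031384 -0.10772925  0.10014572]
top stand 0.82 307 267 [0.5173947  0.01284356 0.0573515 ]
top trace 0.64 [388.8, 233.4, 31.6, 31.7] 575
[[ 0.551 -0.129  0.047]
 [ 0.566 -0.107  0.08 ]
 [ 0.587 -0.091  0.099]]
[ 197    2   85  120 8423] 0.0326 [0.8577 0.129  0.0304] 8423 ang -174.42039683923196 [0.03661929 0.05674054]
[ 593  133   47  119 3890] 0.1007 [ 0.6251 -0.438   0.1009] 189 ang 92.93168749170174 [0.00187139 0.01720098]
[374 221  31  26 414] 0.0899 [ 0.569  -0.11    0.0877] 227 ang 48.39432215896604 [0.00398982 0.01567407]
[288 249  40  53 647] 0.06 [0.5078 0.01   0.0574] 647 ang 150.06002310739336 [0.01119375 0.02055199]
[  7 308  28  18 222] 0.0926 [0.443  0.4361 0.0889] 104 ang 73.89015000947695 [0.0028912  0.00679011]
[  0 343  16  12  82] 0.0927 [0.4014 0.4481 0.0894] 66 ang 73.3224506491586 [0.00302673 0.00654829]
side wing_grip 0.94 316 249 [ 0.56519625 -0.12564101  0.08665328]
side stand 0.89 264 231 [ 0.50650285 -0.03783789  0.0542012 ]
side tra
[... 1163 characters left out ...]
 [ 0.2274  1.4269 -0.1913] 5 ang -167.73532133571675 [0.00419446 0.00474633]
[46 59 13 20 68] -0.1667 [-0.1171  1.4247 -0.1698] 8 ang 163.24579849041388 [0.00338027 0.00446436]
[371  65  46  14 174] -0.6586 [ 1.9109  1.9056 -0.6611] 21 ang -178.7685495236697 [0.00440842 0.08003795]
[169  85  31  13 217] 0.0938 [0.4242 0.4325 0.09  ] 72 ang 167.83668213028344 [0.00578976 0.01553671]
[ 353  130   56   48 1196] 0.0322 [0.8067 0.1308 0.0306] 1196 ang 52.77540152465738 [0.02579766 0.04151142]
[232 199  51  20 343] 0.0591 [0.5077 0.0078 0.0574] 343 ang 150.99828746762395 [0.01118424 0.02090639]
[303 231  25  40 561] 0.0888 [ 0.5661 -0.1199  0.0867] 203 ang 45.43764384596737 [0.00402337 0.01486371]
```

```bash
python3 - <<'E'
from h import *
a=cv2.imread("pics/top0.png")[120:370,180:500];cv2.imwrite("pics/top0c.png",cv2.resize(a,None,fx=2.4,fy=2.4))
im,d=env.capture("top");X=cloud("top",d)
h=cv2.cvtColor(im,cv2.COLOR_RGB2HSV)
m=env.trace("top","stand")[0]['mask']&(h[...,0]>95)&(h[...,0]<130)&(h[...,1]>90)&(d>0)&(X[...,2]>.03)&(X[...,2]<.06)
P=X[m];r=cv2.minAreaRect((P[:,:2]*1000).astype(np.float32));print(len(P),r,cv2.boxPoints(r))
A=np.c_[P,][:, :2];c=np.linalg.lstsq(np.c_[A,np.ones(len(A))],P[:,2],rcond=None)[0];print(c)
E
```

```text
15106 ((510.16741943359375, 14.275299072265625), (208.91534423828125, 289.04937744140625), 58.45128631591797) [[ 332.34943       0.87561035]
 [ 578.6761     -150.36176   ]
 [ 687.9854       27.674988  ]
 [ 441.65875     178.91235   ]]
[-0.0016617   0.03841941  0.04736487]
```

View pics/top0c.png

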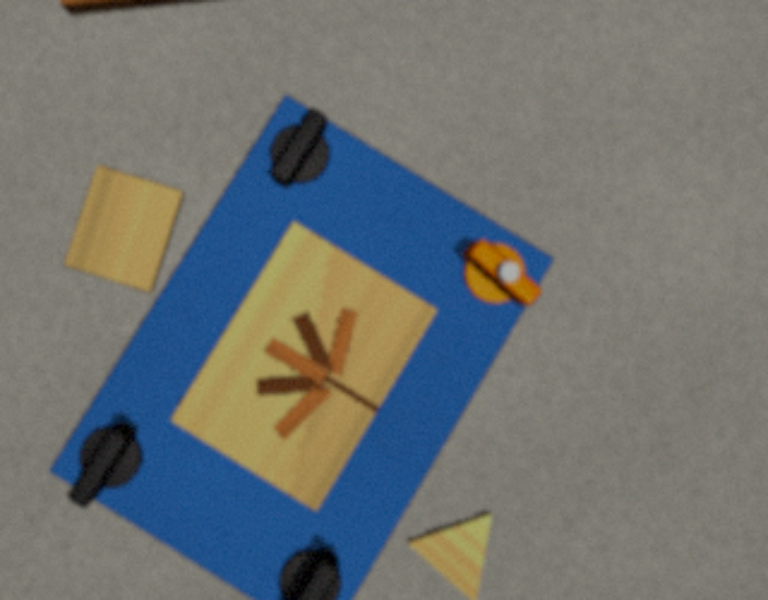

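The orange wing sits at about crop (500,272), with its bar roughly at 47° in world axes. The stand's long side is at -31.5°, so the wing needs about 1.37 rad clockwise. I'm moving above it now.

Emit:
carry_out:
  moves:
    - {"x": -560, "y": -407, "z": 20, "wz": 1.87}
    - {"x": -560, "y": -407, "z": 20, "wz": 1.87}
    - {"x": -560, "y": -407, "z": 20, "wz": 1.87}
    - {"x": -560, "y": -407, "z": 20, "wz": 1.87}
    - {"x": -560, "y": -407, "z": 20, "wz": 1.87}
    - {"x": -560, "y": -407, "z": 20, "wz": 1.87}
    - {"x": -560, "y": -407, "z": 20, "wz": 1.87}
    - {"x": -560, "y": -407, "z": 20, "wz": 1.87}
  grip: -1
  squeeze: 30

```text
invalid input
```

```bash
cat >> h.py <<'E'
def to(pos,yaw):  # yaw = world angle of tool x, tool down
    o=env.get_obs();R=Ro.from_rotvec(o['eef_rot'])
    a=np.radians(yaw);G=Ro.from_matrix(np.array([[np.cos(a),np.sin(a),0],[np.sin(a),-np.cos(a),0],[0,0,-1]]).T.T)
    print(o['t'],'at',np.round(o['eef_pos'],4),'F',np.round(o['contact_force'],1),'M',np.round(o['moment'],2),'q6',o['joint_pos'][5],'shift',np.round(R.inv().apply(np.array(pos)-o['eef_pos'])*1000,1),'turn',np.round((R.inv()*G).as_rotvec(),3))
E
python3 -c "
from h import *
to([.567,-.112,.2],47)"
```

```text
0.5 at [0.2371 0.4962 0.2387] F [ 0.3 -1.2 -0.6] M [-0.01  0.04  0.04] q6 -0.2153401864104663 shift [-559.9 -406.6   38.7] turn [-0.     0.     1.876]
```

Emit:
carry_out:
  moves:
    - {"x": -280, "y": -203, "z": 10, "wx": 0, "wy": 0, "wz": 0.9}
    - {"x": -280, "y": -203, "z": 10, "wx": 0, "wy": 0, "wz": 0.9}
    - {"x": -280, "y": -203, "z": 10, "wx": 0, "wy": 0, "wz": 0.9}
    - {"x": -280, "y": -203, "z": 10, "wx": 0, "wy": 0, "wz": 0.9}
    - {"x": -280, "y": -203, "z": 10, "wx": 0, "wy": 0, "wz": 0.9}
    - {"x": -280, "y": -203, "z": 10, "wx": 0, "wy": 0, "wz": 0.9}
    - {"x": -280, "y": -203, "z": 10, "wx": 0, "wy": 0, "wz": 0.9}
    - {"x": -280, "y": -203, "z": 10, "wx": 0, "wy": 0, "wz": 0.9}
  grip: -1
  squeeze: 30

```text
t: 1.17
eef_pos: [0.3967, 0.2016, 0.2293]
eef_rot: [1.966, 2.45, 0.001]
contact_force: [0.3, 0.6, 0.1]
opening: 0.0887
grasp_force: 0.0
```

```bash
python3 -c "
from h import *
to([.567,-.112,.2],47)"
```

```text
1.1667 at [0.3967 0.2016 0.2293] F [0.3 0.6 0.1] M [0.05 0.04 0.02] q6 -0.015741042834923474 shift [-343.1   98.2   29.4] turn [ 0.001 -0.     0.969]
```

Emit:
carry_out:
  moves:
    - {"x": -343, "y": 98, "z": 29, "wx": 0, "wy": 0, "wz": 0.97}
    - {"x": -343, "y": 98, "z": 29, "wx": 0, "wy": 0, "wz": 0.97}
    - {"x": -343, "y": 98, "z": 29, "wx": 0, "wy": 0, "wz": 0.97}
    - {"x": -343, "y": 98, "z": 29, "wx": 0, "wy": 0, "wz": 0.97}
    - {"x": -343, "y": 98, "z": 29, "wx": 0, "wy": 0, "wz": 0.97}
    - {"x": -343, "y": 98, "z": 29, "wx": 0, "wy": 0, "wz": 0.97}
    - {"x": -343, "y": 98, "z": 29, "wx": 0, "wy": 0, "wz": 0.97}
    - {"x": -343, "y": 98, "z": 29, "wx": 0, "wy": 0, "wz": 0.97}

```text
t: 1.83
eef_pos: [0.5571, -0.0897, 0.202]
eef_rot: [2.882, 1.251, 0.0]
contact_force: [1.1, 0.0, -0.1]
opening: 0.0879
grasp_force: 0.0
```

Emit:
carry_out:
  moves:
    - {"x": 0, "y": 0, "z": 0, "wx": 0, "wy": 0, "wz": 0}
    - {"x": 0, "y": 0, "z": 0, "wx": 0, "wy": 0, "wz": 0}

```text
t: 2.0
eef_pos: [0.5568, -0.0892, 0.2013]
eef_rot: [-2.878, -1.257, 0.001]
contact_force: [0.2, 0.0, -0.9]
opening: 0.0881
grasp_force: 0.0
```

```bash
cat >> h.py <<'E'
def wing(c,name):
    im,d=env.capture(c);cv2.imwrite(f"pics/{name}.png",im[:,:,::-1]);X=cloud(c,d)
    h=cv2.cvtColor(im,cv2.COLOR_RGB2HSV)
    m=(h[...,0]>5)&(h[...,0]<22)&(h[...,1]>150)&(h[...,2]>60)&(d>0)&(X[...,2]>.078)&(np.hypot(X[...,0]-.567,X[...,1]+.112)<.045)
    m|=(d>0)&(X[...,2]>.083)&(X[...,2]<.096)&(np.hypot(X[...,0]-.567,X[...,1]+.112)<.03)
    Q=X[m]; 
    if len(Q)<30: print(c,'few',len(Q));return
    r=cv2.minAreaRect((Q[:,:2]*1000).astype(np.float32));w,V=np.linalg.eigh(np.cov(Q[:,:2].T))
    print(c,len(Q),'top',np.percentile(Q[:,2],90).round(4),'mean',Q.mean(0).round(4),'ang',np.degrees(np.arctan2(V[1,1],V[0,1])).round(1),r)
def stand(c):
    im,d=env.capture(c);X=cloud(c,d);h=cv2.cvtColor(im,cv2.COLOR_RGB2HSV)
    m=(h[...,0]>95)&(h[...,0]<130)&(h[...,1]>90)&(d>0)&(X[...,2]>.03)&(X[...,2]<.06)&(np.hypot(X[...,0]-.51,X[...,1]-.014)<.25)
    P=X[m];r=cv2.minAreaRect((P[:,:2]*1000).astype(np.float32));A=np.c_[P[:,:2],np.ones(len(P))]
    print(c,'stand',r,'slope',np.linalg.lstsq(A,P[:,2],rcond=None)[0].round(4))
E
python3 -c "
from h import *
wing('wrist','wr1');wing('side','s1');to([.567,-.112,.063],47)"
```

```text
wrist 3896 top 0.2943 mean [ 0.587  -0.0991  0.248 ] ang 149.2 ((583.4755859375, -107.92816925048828), (63.05434799194336, 59.30918502807617), 74.90016174316406)
side 501 top 0.2979 mean [ 0.5754 -0.1122  0.1871] ang -164.2 ((569.6707763671875, -102.29478454589844), (66.11608123779297, 55.69682312011719), 20.817699432373047)
2.1 at [ 0.5561 -0.0869  0.2021] F [-0.  -0.9  0.5] M [-0.01  0.14  0.03] q6 0.37831746436461994 shift [-11.   25.1 139.1] turn [-0.001  0.     0.007]
```

View pics/wr1.png

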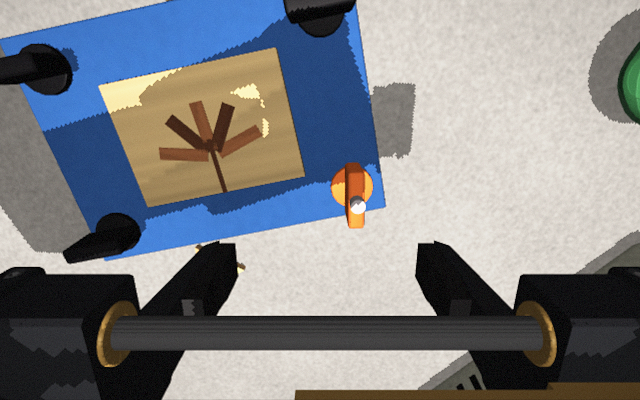

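In the wrist picture, the bar (355,165 to 356,228) stands square to the closing line. My z filter let the fingers in, so I'll fix that.

```bash
sed -i 's/(X\[...,2\]>.078)&(np/(X[...,2]>.078)\&(X[...,2]<.096)\&(np/' h.py; python3 -c "
from h import *
wing('wrist','wr2');wing('side','s2');to([.567,-.112,.063],47)"
```

```text
wrist 815 top 0.0897 mean [ 0.5704 -0.109   0.0879] ang 48.3 ((568.6998291015625, -111.97000885009766), (49.648006439208984, 14.302748680114746), 48.621185302734375)
side 266 top 0.0899 mean [ 0.5665 -0.1195  0.0867] ang 45.5 ((569.2018432617188, -113.87970733642578), (49.98217010498047, 14.442058563232422), 47.9799690246582)
2.2 at [ 0.5561 -0.0863  0.2025] F [ 0.3  0.4 -0.2] M [-0.01  0.12  0.02] q6 0.3785096393038953 shift [-11.5  25.4 139.5] turn [ 0.    -0.     0.008]
```

Emit:
carry_out:
  moves:
    - {"x": -10, "y": 27, "z": 40, "wx": 0, "wy": 0, "wz": -0.02}
    - {"x": -10, "y": 27, "z": 75, "wx": 0, "wy": 0, "wz": -0.02}
    - {"x": -10, "y": 27, "z": 105, "wx": 0, "wy": 0, "wz": -0.02}
    - {"x": -10, "y": 27, "z": 125, "wx": 0, "wy": 0, "wz": -0.02}
    - {"x": -10, "y": 27, "z": 139, "wx": 0, "wy": 0, "wz": -0.02}
    - {"x": -10, "y": 27, "z": 139, "wx": 0, "wy": 0, "wz": -0.02}
    - {"x": -10, "y": 27, "z": 139, "wx": 0, "wy": 0, "wz": -0.02}

```text
t: 2.78
eef_pos: [0.5694, -0.1124, 0.0635]
eef_rot: [-2.864, -1.291, 0.0]
contact_force: [-0.9, 0.3, -0.2]
opening: 0.0881
grasp_force: 0.0
```

```bash
python3 -c "
from h import *
to([.569,-.1125,.063],48.3)"
```

```text
2.7833 at [ 0.5694 -0.1124  0.0635] F [-0.9  0.3 -0.2] M [-0.04  0.15 -0.03] q6 0.3248632767269391 shift [-0.4 -0.2  0.5] turn [-0.     0.     0.004]
```

Well placed, so I'll close.

Emit:
carry_out:
  moves:
    - {"x": 0, "y": 0, "z": 0, "wx": 0, "wy": 0, "wz": 0}
    - {"x": 0, "y": 0, "z": 0, "wx": 0, "wy": 0, "wz": 0}
    - {"x": 0, "y": 0, "z": 0, "wx": 0, "wy": 0, "wz": 0}
    - {"x": 0, "y": 0, "z": 0, "wx": 0, "wy": 0, "wz": 0}
    - {"x": 0, "y": 0, "z": 0, "wx": 0, "wy": 0, "wz": 0}
    - {"x": 0, "y": 0, "z": 0, "wx": 0, "wy": 0, "wz": 0}
    - {"x": 0, "y": 0, "z": 0, "wx": 0, "wy": 0, "wz": 0}
    - {"x": 0, "y": 0, "z": 0, "wx": 0, "wy": 0, "wz": 0}
  grip: 1
  squeeze: 30

```text
t: 3.45
eef_pos: [0.5695, -0.1133, 0.0631]
eef_rot: [-2.865, -1.289, 0.0]
contact_force: [-0.2, -0.0, -0.4]
opening: 0.037
grasp_force: 0.0
```

Emit:
carry_out:
  moves:
    - {"x": 0, "y": 0, "z": 0, "wx": 0, "wy": 0, "wz": 0}
    - {"x": 0, "y": 0, "z": 0, "wx": 0, "wy": 0, "wz": 0}
    - {"x": 0, "y": 0, "z": 0, "wx": 0, "wy": 0, "wz": 0}
    - {"x": 0, "y": 0, "z": 0, "wx": 0, "wy": 0, "wz": 0}
    - {"x": 0, "y": 0, "z": 0, "wx": 0, "wy": 0, "wz": 0}
    - {"x": 0, "y": 0, "z": 0, "wx": 0, "wy": 0, "wz": 0}

```text
t: 3.95
eef_pos: [0.5683, -0.1123, 0.0629]
eef_rot: [-2.862, -1.288, 0.003]
contact_force: [-4.4, 4.0, 4.1]
opening: 0.0139
grasp_force: 30.0
```

Emit:
carry_out:
  moves:
    - {"x": 0.2, "y": -0.1, "z": -0.3, "wx": 0, "wy": 0, "wz": 0.09}
    - {"x": 0.3, "y": -0.3, "z": -0.6, "wx": 0, "wy": 0, "wz": 0.18}
    - {"x": 0.5, "y": -0.4, "z": -0.9, "wx": 0, "wy": 0, "wz": 0.27}
    - {"x": 0.6, "y": -0.5, "z": -1.2, "wx": 0, "wy": 0, "wz": 0.36}
    - {"x": 0.8, "y": -0.6, "z": -1.6, "wx": 0, "wy": 0, "wz": 0.45}
    - {"x": 0.9, "y": -0.7, "z": -1.9, "wx": 0, "wy": 0, "wz": 0.54}
    - {"x": 1.1, "y": -0.9, "z": -2.3, "wx": 0, "wy": 0, "wz": 0.65}
    - {"x": 1.1, "y": -0.9, "z": -2.3, "wx": 0, "wy": 0, "wz": 0.65}

```text
t: 4.62
eef_pos: [0.5681, -0.1107, 0.065]
eef_rot: [-3.125, -0.298, 0.006]
contact_force: [-4.2, 3.5, 2.8]
opening: 0.0137
grasp_force: 30.0
```

```bash
python3 -c "
from h import *
to([.569,-.1095,.068],-31.5);stand('top')"
```

```text
4.6167 at [ 0.5681 -0.1107  0.065 ] F [-4.2  3.5  2.8] M [ 0.83  1.09 -0.11] q6 0.9829988146251007 shift [ 1.1 -1.  -3. ] turn [-0.001  0.004  0.74 ]
top stand ((510.6065673828125, 15.242385864257812), (208.56309509277344, 289.41943359375), 58.27259826660156) slope [-0.0022  0.0201  0.0478]
```

Emit:
carry_out:
  moves:
    - {"x": 0, "y": -0.2, "z": -0.3, "wx": 0, "wy": 0, "wz": 0.1}
    - {"x": 0.1, "y": -0.4, "z": -0.6, "wx": 0, "wy": 0, "wz": 0.2}
    - {"x": 0.1, "y": -0.6, "z": -1.0, "wx": 0, "wy": 0, "wz": 0.3}
    - {"x": 0.2, "y": -0.8, "z": -1.3, "wx": 0, "wy": 0, "wz": 0.4}
    - {"x": 0.2, "y": -1.0, "z": -1.7, "wx": 0, "wy": 0, "wz": 0.5}
    - {"x": 0.3, "y": -1.2, "z": -2.0, "wx": 0, "wy": 0, "wz": 0.6}
    - {"x": 0.3, "y": -1.4, "z": -2.3, "wx": 0, "wy": 0, "wz": 0.68}
    - {"x": 0.3, "y": -1.5, "z": -2.5, "wx": 0, "wy": 0, "wz": 0.74}

```text
t: 5.33
eef_pos: [0.5681, -0.109, 0.0673]
eef_rot: [-3.023, 0.849, 0.007]
contact_force: [-3.8, 4.6, 0.3]
opening: 0.0141
grasp_force: 30.0
```

Emit:
carry_out:
  moves:
    - {"x": 0, "y": 0, "z": 0, "wx": 0, "wy": 0, "wz": 0}
    - {"x": 0, "y": 0, "z": 0, "wx": 0, "wy": 0, "wz": 0}

```text
t: 5.5
eef_pos: [0.5681, -0.1089, 0.0673]
eef_rot: [-3.025, 0.844, 0.007]
contact_force: [-4.4, 5.7, 1.3]
opening: 0.0139
grasp_force: 30.0
```

```bash
python3 -c "
from h import *
to([.569,-.1095,.068],-31.5);stand('top');stand('side')"
```

```text
5.5 at [ 0.5681 -0.1089  0.0673] F [-4.4  5.7  1.3] M [ 0.86  1.05 -0.11] q6 1.7201395649086064 shift [ 1.   0.  -0.7] turn [-0.     0.005  0.006]
top stand ((510.65673828125, 15.893829345703125), (208.49928283691406, 288.93267822265625), 58.30409240722656) slope [-0.0014  0.0003  0.0475]
side stand ((510.01812744140625, 13.05517578125), (210.49778747558594, 289.533447265625), 58.31330490112305) slope [0.0027 0.0101 0.0446]
```

Emit:
carry_out:
  moves:
    - {"x": 0, "y": 0, "z": 0, "wx": 0, "wy": 0, "wz": 0}
    - {"x": 0, "y": 0, "z": 0, "wx": 0, "wy": 0, "wz": 0}
    - {"x": 0, "y": 0, "z": 0, "wx": 0, "wy": 0, "wz": 0}
    - {"x": 0, "y": 0, "z": 0, "wx": 0, "wy": 0, "wz": 0}
    - {"x": 0, "y": 0, "z": 0, "wx": 0, "wy": 0, "wz": 0}
    - {"x": 0, "y": 0, "z": 0, "wx": 0, "wy": 0, "wz": 0}
    - {"x": 0, "y": 0, "z": 0, "wx": 0, "wy": 0, "wz": 0}
    - {"x": 0, "y": 0, "z": 0, "wx": 0, "wy": 0, "wz": 0}
  grip: -0.2

```text
t: 6.27
eef_pos: [0.5696, -0.1103, 0.0679]
eef_rot: [3.026, -0.844, 0.0]
contact_force: [1.1, -0.5, 0.3]
opening: 0.0529
grasp_force: 0.0
```

Emit:
carry_out:
  moves:
    - {"x": 0, "y": 0, "z": -10, "wx": 0, "wy": 0, "wz": 0}
    - {"x": 0, "y": 0, "z": -30, "wx": 0, "wy": 0, "wz": 0}
    - {"x": 0, "y": 0, "z": -60, "wx": 0, "wy": 0, "wz": 0}
    - {"x": 0, "y": 0, "z": -95, "wx": 0, "wy": 0, "wz": 0}
    - {"x": 0, "y": 0, "z": -120, "wx": 0, "wy": 0, "wz": 0}
    - {"x": 0, "y": 0, "z": -120, "wx": 0, "wy": 0, "wz": 0}
    - {"x": 0, "y": 0, "z": -120, "wx": 0, "wy": 0, "wz": 0}

```text
t: 6.85
eef_pos: [0.5699, -0.1104, 0.1897]
eef_rot: [3.026, -0.844, 0.005]
contact_force: [-0.0, -0.3, 0.1]
opening: 0.053
grasp_force: 0.0
```

```bash
python3 -c "
from h import *
wing('wrist','wr3');wing('top','t3');wing('side','s3');stand('top');stand('wrist');to([.569,-.1095,.068],-31.5)"
```

```text
wrist 929 top 0.0919 mean [ 0.5706 -0.1113  0.0903] ang 148.8 ((567.7592163085938, -109.558349609375), (14.00206470489502, 48.926387786865234), 58.661155700683594)
top few 0
side 395 top 0.0928 mean [ 0.568  -0.1142  0.0885] ang 149.1 ((568.7003784179688, -111.27825927734375), (15.61489486694336, 49.724449157714844), 57.9610595703125)
top stand ((517.699951171875, 28.240631103515625), (180.34173583984375, 289.3537292480469), 58.24155044555664) slope [-0.0009  0.0005  0.0472]
wrist stand ((518.1768188476562, 9.336532592773438), (209.36582946777344, 269.8740234375), 58.48037338256836) slope [-0.0014  0.0021  0.0476]
7.1 at [ 0.5692 -0.1102  0.1868] F [-0.1  0.  -0.3] M [ 0.02  0.18 -0.03] q6 1.7197827383348703 shift [ -0.2  -0.5 118.8] turn [0.    0.002 0.006]
```

View pics/wr3.png

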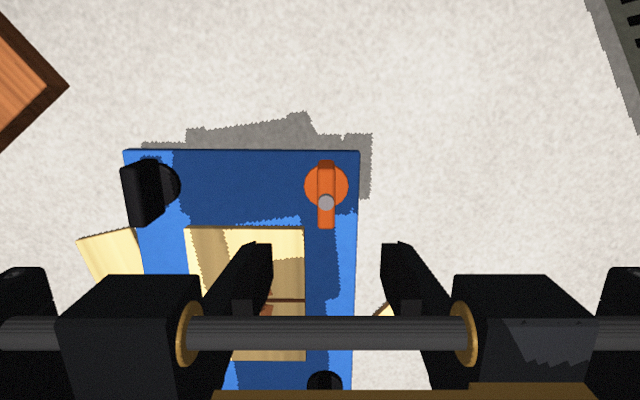

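The picture shows the orange bar (326,160 to 326,228) parallel to the stand's long edge. It measures 148.8° against 148.3° for the stand, with a slope of about 0.001–0.0025 rad. The gripper is clear.

```bash
python3 -c "
from workcell import env
print(env.job_done())"
```

```text
the job is handed in; nothing more can be done
None
```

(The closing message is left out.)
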